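# Stow the gate fob in the slide-cover box

### The arm

A 6-joint arm with a two-finger parallel gripper is mounted at the origin on the work surface. World frame = base frame: x ahead of the robot, y to its left, z up, the work surface at z = 0. Lengths are in m, angles in degrees, forces in N, time in s.
With the tool pointing down it reaches from about 0.325 to 0.85 m from the base axis. Payload 15.5 kg.
Tool frame: the origin (TCP) lies at the very end of the fingers, on their centre line; the grasp point (between the pads) lies arm.grip_depth behind it (arm.grip_depth is the distance from the TCP to the grasp point, in m); z points along the fingers, y is the direction in which the jaws open and shut (so a half turn about z gives the same grasp; the last joint's range is limited). The gripper opens to 91 mm and grips with 3 to 60 N. Pads are 32 mm wide; open, the fingers measure 118 mm over their backs; the gripper's body (76 mm by 178 mm) begins 60 mm behind the grasp point.
Start: joints at [-72.279, 28.281, 77.091, -0, 74.628, -5.472], TCP at [0.246, -0.574, 0.182] pointing down, gripper open.
Joint ranges: [-166.48, 166.48], [-47.26, 123.95], [12.59, 153.08], [-70.14, 250.14], [6.76, 159.57], [-176.63, 176.63]. Speed limits (degrees/s): [108.29, 108.29, 147.25, 172.46, 172.46, 172.46].

### API

Orientations are given as a 3x3 rotation matrix whose columns are the frame's x, y, z axes.
In Python, from rig import arm gives the robot as it stands. Calls block until the motion is done:
- arm.move_to(position, orientation): joint-space move of the TCP to a pose.
- arm.move_l(position, orientation=None, feed=0.15): straight line of the TCP; orientation=None keeps the orientation; feed is the mean speed in m/s.
- arm.move_joints(angles): joint-space move.
- arm.grip(opening): finger opening in m; the grip force is fixed at half the most; returns when the fingers have stopped.
- arm.sleep(seconds).
- arm.solve_ik(position, orientation): joint angles nearest the present ones, or None.
- arm.snapshot(name): name is "side" or "top" or "wrist"; returns the picture (400x640x3 uint8, red, green, blue); there is no depth.
- arm.get_calibration(name): a dict with "intrinsics" (3x3 intrinsics, pixels), "cam_to_world" (4x4, takes a point from camera to world coordinates). Camera axes: x right, y down, z forward; pixel columns grow to the right and rows downward; lengths in m; the calibration is good to about 2 mm. A picture is of the moment at which its call begins: read the wrist's pose just before it. get_calibration takes no time and is no camera call; for the wrist camera it gives the pose at the moment of the call.
A pose or a line that the arm cannot do raises arm.Unreachable and nothing moves.
- arm.sign_off(): hands the job in, once; it reports no verdict.
Readings, each from a call of its own:
- arm.current_t(): time.
- arm.current_joint_positions(): joint angles.
- arm.current_dq(): joint speeds.
- arm.current_tau(): joint torques, N m.
- arm.current_ee_pos(): TCP position.
- arm.current_tool_rot(): TCP orientation.
- arm.current_force(): force on the tool from outside, world axes, zero at the start.
- arm.current_torque(): the same for the moment, N m.
- arm.current_width(): finger opening in m.
Only numpy, scipy, OpenCV 4.12 (cv2) and the standard library are available. Lean on these libraries where they do the work, as an engineer would, in place of code of your own. Each camera call takes 0.05 s, during which the arm holds its last target.

### The job

Put the gate fob away in the white box: press the release tab down and, keeping it down, slide the cover fully open, take the fob out of its clip and lay it inside the box without dropping it from a height, then slide the cover fully shut so that the tab springs back up and locks. Do not knock over or push about the bell, the torch or the comb.

Things in the scene. Friction and masses are not known exactly. Their poses are not given: they have to be found in the camera images.
- shelf: Fixed two-tier frosted glass shelf. Origin on the table (z=0); x to the back, y along it. Lower glass: x -170 to +140, y -460 to +460 mm, top 30 mm above the table; everything stands on it. Posts 20 mm thick at x +95, y +-420 mm carry the upper glass.
- glass_edge (a point): Middle of the lower front edge of the narrow upper glass (900 mm along y, 84 deep, 8 thick), 252 mm above the table. It overhangs the tab, so no hand fits straight down on it: lean the hand 25 to 40 degrees back towards the robot, fingers pointing forward and down, and come in under this edge. Axes as the shelf.
- keybox: Fixed white ceramic trinket box with a sliding metal cover, 160 (x) x 210 (y) mm, rim 54 mm high, side rails to 58 mm. Origin: centre of its underside, on the lower glass; x to the back, y along the slide. The +y half is solid, where the cover parks. A metal keeper on the back rail (y -46 to -22, x +76 to +90 mm, top 83 mm) belongs to the lock; the robot cannot collide with it.
- cavity (a point): Centre of the cavity's floor, at box x 0, y -53.5, z +5 mm; axes as the box. Cavity in box frame: x -73 to +73, y -97 to -5, floor z 5, rim z 54 mm; with the cover fully open, y -97 to -10 is free. An upright hand clears the upper glass only at box x below 0.
- cover (a joint): Sliding cover 146 (x) x 104 (y) x 6 mm, top 61 mm above the box's underside. Value in m: 0 shut, 0.095 fully open (stop), moving to box +y. Friction 1.5 N; stays where left. Shut, it is locked (2 mm play) until the tab is pressed over 6 mm, and the tab must stay down for the first 30 mm. Closing with the tab up also works: a ramp pushes it down near the end (about 7 N) and it springs up when shut.
- tab (a joint): Spring-loaded release tab on the cover. Value in m: 0 up, 0.009 fully pressed, straight down. 1.6 N starts it, 5.6 N presses it fully. It rides on the cover, so pushing it along y moves the cover. Its flat pad is 30 (x) x 44 (y) mm, top 11 mm over the cover when up.
- ridge (a point): Top centre of the grip ridge on the tab; moves with cover and tab. The ridge is 12 mm thick (box y), 26 mm long (box x) and stands 20 mm up from the tab's pad. Shut and up, it is at box x +58, y -53, z +92 mm. It can be pinched with the fingers closing along box y and then pressed and slid, or pushed with a fingertip. Axes as the box.
- clip: Fixed stainless spring clip holder, base 60 x 50 x 4 mm, on the lower glass to one side of the box or the other. Origin: centre of its underside. Two leaves 40 mm long (its x), 19 mm apart inside, about 30 mm over all, rise to 17 mm above the origin; the fob stands loosely between them.
- fob_center (a point): Centre of the gate fob, a black plastic slab 74 (x) x 16 (y) x 36 mm (z), 0.04 to 0.09 kg. It starts on its long edge in the clip, long axis along the clip's x, centre 22 mm above the clip's underside; its upper 23 mm stand clear of the leaves. Lift it straight up. In the box it may stand on edge or lie flat, as long as the cover clears it.
- fob: The gate fob itself; origin at the centre of its lower long edge, 18 mm below its centre. Axes as point fob_center.
- bell: Small steel hand bell, 64 mm across, 92 mm tall, standing loose; origin at the centre of its underside. Bystander, on the side of the box opposite to the clip.
- torch: Silver torch standing on its head, 48 mm across, 135 mm tall; origin at the centre of its underside. Bystander, beneath the upper glass.
- comb: Orange plastic comb lying flat in front of the box, 38 (x) x 170 (y) x 6 mm; origin about the centre of its underside. Bystander.
Mind the look-alikes: they are no part of the job. What is shaped like the fob but blue, green or yellow is not meant.

How it is judged (in metres and radians):
On the way, in this order (a step that is already met when the one before it is completed fails the run):
1. the cover is slid fully open (at least 85 of 95 mm) (value of joint cover above 0.085 m), for 0.2 s.
2. the fob lies inside the box, let go, with the cover still open (x of fob_center in the frame of keybox between -0.073 and 0.073 m and y of fob_center in the frame of keybox between -0.097 and -0.005 m and z of fob_center in the frame of keybox between 0.005 and 0.045 m and linear speed of fob below 0.05 m/s and contact force between fob and the fingers below 0.1 N and value of joint cover above 0.06 m), for 0.2 s.
At the end, for the whole second after the job is handed in: The fob is at rest inside the cavity (its centre between the cavity's walls and under 45 mm above the box's underside), the cover is shut to within 4 mm and the release tab is up to within 3 mm (x of fob_center in the frame of keybox between -0.073 and 0.073 m and y of fob_center in the frame of keybox between -0.097 and -0.005 m and z of fob_center in the frame of keybox between 0.005 and 0.045 m and linear speed of fob below 0.05 m/s and value of joint cover below 0.004 m and value of joint tab below 0.003 m); the robot touches nothing.
It fails at once if the bell, the torch or the comb pushed more than 30 mm (distance of any of bell, torch, comb from where it was at the start of the episode above 0.03 m).
It fails at once if the bell or the torch tipped over (angle between any of bell, torch's own z axis and vertical above 0.6 rad).
It fails at once if the fob dropped from a height (falls free at more than 1 m/s) (linear speed of fob above 1 m/s and contact force between fob and the fingers below 0.1 N).
It also fails if it takes over 72 s, if anything falls off the work surface, if the arm or the gripper's body presses on something with over 40 N, if the wrist force passes 120 N, or if a joint passes its speed limit or range.

## Working session

There is one attempt and no reset: what is moved stays moved. The work goes in short steps, each a Python script; the robot and the scene stay as the last script left them, time stands still between calls to the robot, and variables do not carry over. Pictures are saved under pics/ and viewed, and the job is handed in when it is done.

```bash
ls; mkdir -p pics
python3 - <<'E'
from rig import arm
import cv2, numpy as np
for n in ["side","top","wrist"]:
    c=arm.get_calibration(n); im=arm.snapshot(n)
    cv2.imwrite(f"pics/{n}0.png",im[:,:,::-1])
    print(n,np.round(c["intrinsics"],1).tolist(),np.round(c["cam_to_world"],3).tolist())
print(arm.grip_depth,arm.current_t(),arm.current_width(),arm.current_tool_rot())
E
```

```text
pics
side [[487.4, 0.0, 308.8], [0.0, 487.4, 203.7], [0.0, 0.0, 1.0]] [[-0.957, -0.229, 0.177, 0.291], [-0.289, 0.743, -0.604, 0.825], [0.007, -0.629, -0.777, 1.169], [0.0, 0.0, 0.0, 1.0]]
top [[511.9, 0.0, 330.3], [0.0, 511.9, 191.1], [0.0, 0.0, 1.0]] [[-0.027, -0.99, 0.139, 0.363], [-1.0, 0.027, -0.002, 0.019], [-0.002, -0.139, -0.99, 1.404], [0.0, 0.0, 0.0, 1.0]]
wrist [[304.9, 0.0, 328.6], [0.0, 304.9, 197.5], [0.0, 0.0, 1.0]] [[0.393, -0.889, -0.235, 0.313], [-0.92, -0.38, -0.1, -0.546], [-0.0, 0.256, -0.967, 0.384], [0.0, 0.0, 0.0, 1.0]]
0.0188 0.15 0.09145291049756178 [[ 9.19180355e-01  3.93836766e-01 -2.78149805e-04]
 [ 3.93836854e-01 -9.19179945e-01  8.71827117e-04]
 [ 8.76878501e-05 -9.10912003e-04 -9.99999581e-01]]
```

View pics/top0.png

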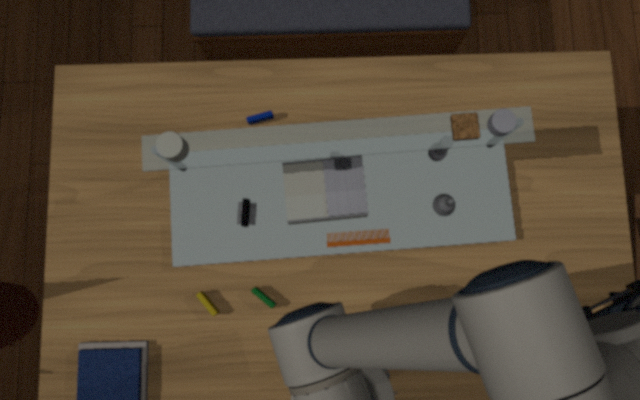

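View pics/side0.png

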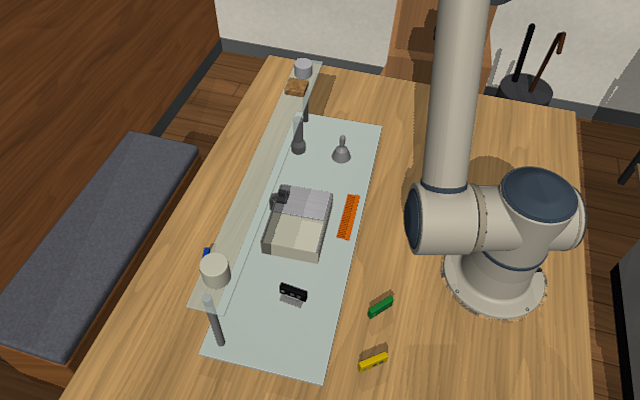

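View pics/wrist0.png

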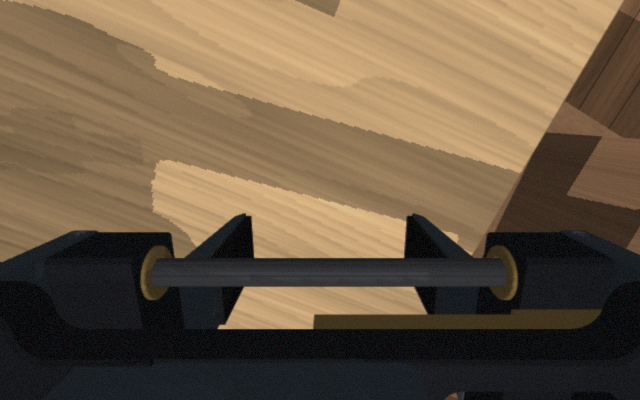

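The top view shows the black fob at (246,212), the box at about (325,190) with its tab at (342,162), the bell at (444,205), the torch at (438,155) and the comb at (358,238). The look-alikes are blue (260,117), green (264,297) and yellow (208,302). The black one is in the clip on the glass, so it fits the description. I'll confirm it in an enlarged crop.

Run:
```python
import cv2
t=cv2.imread("pics/top0.png"); s=cv2.imread("pics/side0.png")
cv2.imwrite("pics/tcrop.png",cv2.resize(t[130:280,220:400],None,fx=4.4,fy=4,interpolation=cv2.INTER_CUBIC)[:,:])
cv2.imwrite("pics/scrop.png",cv2.resize(s[170:320,220:380],None,fx=4,fy=4,interpolation=cv2.INTER_CUBIC))
```

```text
(no output)
```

View pics/tcrop.png

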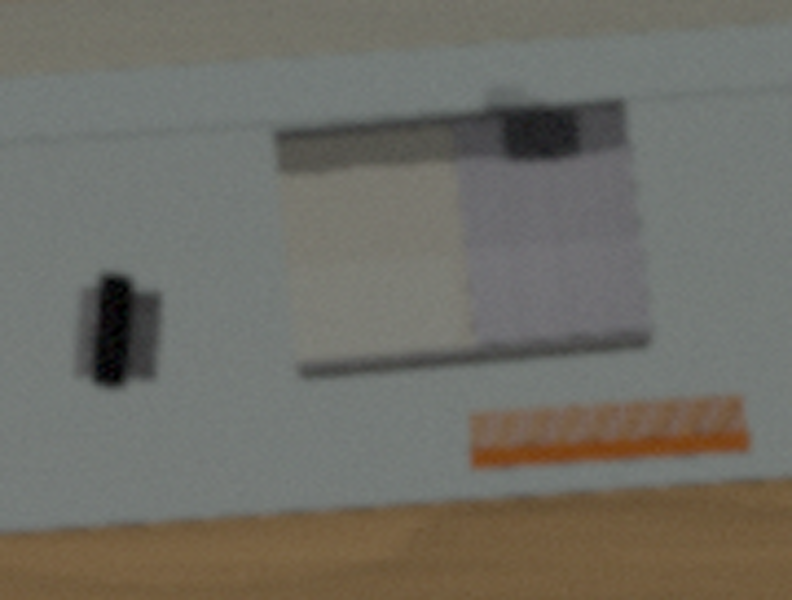

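View pics/scrop.png

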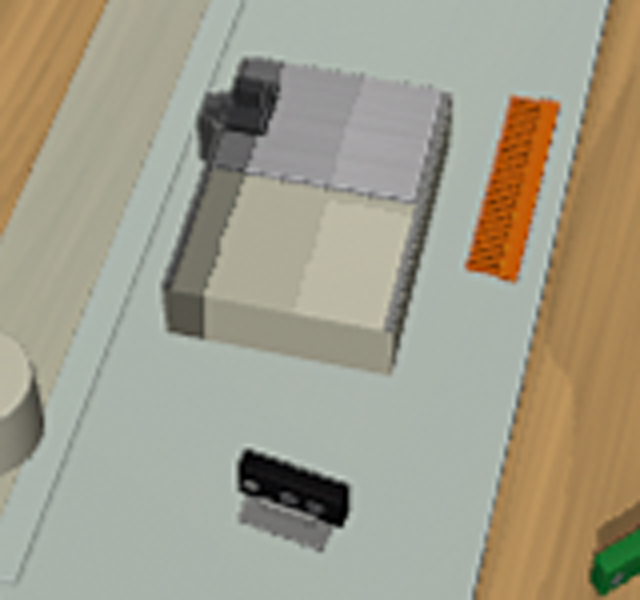

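```bash
cat > h.py <<'E'
import numpy as np, cv2
def ray(c,u,v):
    K=c["intrinsics"];T=np.array(c["cam_to_world"])
    d=T[:3,:3]@np.linalg.inv(K)@np.array([u,v,1.]);return T[:3,3],d
def plane(c,u,v,z):
    o,d=ray(c,u,v);return o+d*(z-o[2])/d[2]
def tri(c1,p1,c2,p2):
    A=[];b=[]
    A=np.zeros((3,3));b=np.zeros(3);L=[]
    for c,p in((c1,p1),(c2,p2)):
        o,d=ray(c,*p);d=d/np.linalg.norm(d);M=np.eye(3)-np.outer(d,d);A+=M;b+=M@o;L.append((o,M))
    x=np.linalg.solve(A,b);return x,[np.linalg.norm(M@(x-o)) for o,M in L]
def proj(c,p):
    T=np.linalg.inv(c["cam_to_world"]);q=T[:3,:3]@np.asarray(p)+T[:3,3];k=c["intrinsics"]@q;return k[:2]/k[2]
E
python3 - <<'E'
from rig import arm
from h import *
np.set_printoptions(precision=4,suppress=True)
t=arm.get_calibration("top");s=arm.get_calibration("side")
tc=lambda x,y:(220+x/4.4,130+y/4); sc=lambda x,y:(220+x/4,170+y/4)
for n,u,v,z in [("BL",*tc(277,135),.088),("FL",*tc(300,365),.088),("FR",*tc(650,337),.088),("BR",*tc(625,103),.088),("fob",*tc(113,330),.07),("fobN",*tc(113,278),.07),("fobF",*tc(110,384),.07),
 ("bell",444,208,.03),("torch",438,155,.03),("comb",358,238,.036),("fl",172,266,.03),("fr",516,240,.03)]:
    print(n,plane(t,u,v,z))
print("side fob BL top",[plane(s,*sc(*p),.070) for p in [(240,455),(345,500)]])
print("side box",[plane(s,*sc(*p),.088) for p in [(170,290),(390,335),(450,95)]])
print(tri(t,tc(540,118),s,sc(255,90)))
E
```

```text
BL [0.6226 0.1381 0.088 ]
FL [0.4717 0.1268 0.088 ]
FR [ 0.4842 -0.0786  0.088 ]
BR [ 0.6383 -0.0694  0.088 ]
fob [0.4991 0.239  0.07  ]
fobN [0.5334 0.2389 0.07  ]
fobF [0.4638 0.241  0.07  ]
bell [ 0.5009 -0.2891  0.03  ]
torch [ 0.6469 -0.2811  0.03  ]
comb [ 0.4263 -0.0542  0.036 ]
fl [0.3657 0.442  0.03  ]
fr [ 0.4099 -0.4764  0.03  ]
side fob BL top [array([0.5355, 0.2451, 0.07  ]), array([0.4619, 0.2562, 0.07  ])]
side box [array([0.6172, 0.1495, 0.088 ]), array([0.4662, 0.1406, 0.088 ]), array([ 0.4823, -0.071 ,  0.088 ])]
(array([ 0.6196, -0.0187,  0.1072]), [np.float64(0.006169789194995817), np.float64(0.006169789194995793)])
```

Run:
```python
from rig import arm
from h import *
p=np.array(arm.current_ee_pos());p[2]=.33
arm.move_l(p,feed=.3)
R=np.array([[1,0,0],[0,-1,0],[0,0,-1.]])
q=arm.solve_ik([.46,.06,.31],R);print(q)
arm.move_joints(q)
c=arm.get_calibration("wrist");im=arm.snapshot("wrist")
np.savez("w1.npz",**{k:np.array(v) for k,v in c.items()})
cv2.imwrite("pics/w1.png",im[:,:,::-1]);print(arm.current_t(),arm.current_ee_pos(),arm.current_force(),np.round(c["cam_to_world"],3))
```

```text
[ 4.98195981e-02  8.48176283e+00  8.67577783e+01 -2.54444375e-14
  8.47604589e+01  9.00498196e+01]
3.225 [0.4602431  0.05949221 0.30996415] [ 0.88488522 -0.40583795  0.42544332] [[-0.001 -0.967 -0.256  0.533]
 [-1.     0.001 -0.     0.059]
 [ 0.     0.256 -0.967  0.513]
 [ 0.     0.     0.     1.   ]]
```

View pics/w1.png

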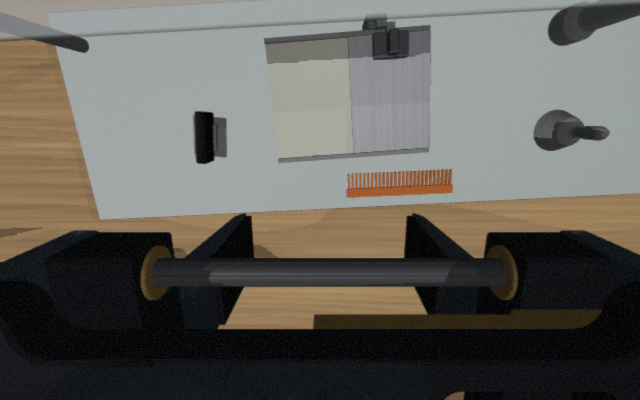

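The wrist view shows the box at (350,95), the ridge and tab at (390,40), the fob in its clip at (207,137) and the comb at (400,185). Next I'll enlarge it for corner picks.

Run:
```python
import cv2
t=cv2.imread("pics/w1.png")
cv2.imwrite("pics/w1a.png",cv2.resize(t[0:175,255:455],None,fx=3.4,fy=3.4,interpolation=cv2.INTER_CUBIC))
a=cv2.resize(t[100:175,180:240],None,fx=8,fy=8,interpolation=cv2.INTER_CUBIC)
cv2.imwrite("pics/w1b.png",a)
```

```text
(no output)
```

View pics/w1a.png

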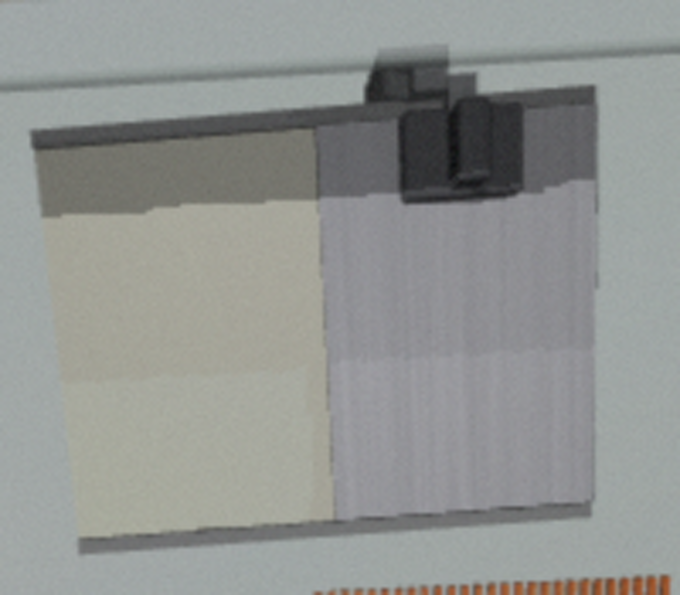

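View pics/w1b.png

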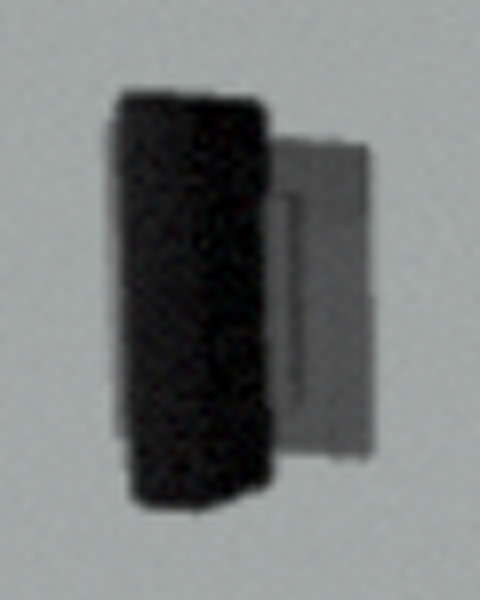

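Run:
```python
from rig import arm
from h import *
np.set_printoptions(precision=4,suppress=True)
c=dict(np.load("w1.npz")); t=arm.get_calibration("top")
f=lambda x,y:(255+x/3.4,y/3.4); g=lambda x,y:(180+x/8,100+y/8)
P={n:plane(c,*f(*p),.088) for n,p in dict(BL=(33,130),BR=(596,87),FR=(590,516),FL=(79,553)).items()}
print(P); C=sum(P.values())/4; print("centre",C)
print("sizes",np.linalg.norm(P['BL']-P['BR']),np.linalg.norm(P['FL']-P['FR']),np.linalg.norm(P['BL']-P['FL']))
d=P['BL']-P['BR']+P['FL']-P['FR']; yaw=np.arctan2(-d[0],d[1]); print("yaw",np.degrees(yaw))
R=np.array([[np.cos(yaw),-np.sin(yaw),0],[np.sin(yaw),np.cos(yaw),0],[0,0,1]])
C[2]=.03
print("ridge pred",C+R@[.058,-.053,.092],"meas",plane(c,*f(473,135),.122))
for p in((0,90),(680,50)): print("glass",plane(c,*f(*p),.252))
e=[plane(c,*g(*p),.070) for p in((118,95),(131,498))]; print("fob left edge",e,"len",np.linalg.norm(e[0]-e[1]))
d=e[0]-e[1];fy=np.arctan2(d[1],d[0]);print("fob yaw",np.degrees(fy))
print("fob ctr",(e[0]+e[1])/2+.008*np.array([np.sin(fy),-np.cos(fy),0]))
# base right edge on shelf z=.034
e2=[plane(c,*g(*p),.034) for p in((368,145),(372,458))];print("base right edge",e2)
```

```text
{'BL': array([0.6291, 0.1399, 0.088 ]), 'BR': array([ 0.6433, -0.0684,  0.088 ]), 'FR': array([ 0.4859, -0.0792,  0.088 ]), 'FL': array([0.4711, 0.1297, 0.088 ])}
centre [0.5573 0.0305 0.088 ]
sizes 0.20881427315731071 0.2094065010847138 0.15840047295949755
yaw 3.9723760681296034
ridge pred [ 0.6189 -0.0184  0.122 ] meas [ 0.6197 -0.0173  0.122 ]
glass [0.6002 0.1158 0.252 ]
glass [ 0.6081 -0.0373  0.252 ]
fob left edge [array([0.5398, 0.2462, 0.07  ]), array([0.4692, 0.2519, 0.07  ])] len 0.07086707109625594
fob yaw -4.586329625455752
fob ctr [0.5039 0.2411 0.07  ]
base right edge [array([0.5312, 0.215 , 0.034 ]), array([0.4718, 0.2194, 0.034 ])]
```

```bash
cat >> h.py <<'E'
np.set_printoptions(precision=4,suppress=True)
YAW=np.radians(3.85)
def Rz(a): return np.array([[np.cos(a),-np.sin(a),0],[np.sin(a),np.cos(a),0],[0,0,1]])
RB=Rz(YAW); CB=np.array([.5573,.0305,.03])
def box(p): return CB+RB@np.asarray(p,float)
def lean(deg,yaw=YAW):
    s,c=np.sin(np.radians(deg)),np.cos(np.radians(deg))
    return Rz(yaw)@np.array([[-c,0,s],[0,1,0],[-s,0,-c]])
E
python3 - <<'E'
from rig import arm
from h import *
R=lean(30); tgt=box([.060,-.0525,.0835]); pre=tgt-R[:,2]*.12
print(tgt,pre)
for p in(pre,tgt,box([.060,.045,.0735])):print(arm.solve_ik(p,R))
arm.grip(.045)
arm.move_to(pre,R)
f=lambda:np.array(arm.current_force())
print(f())
arm.move_l(tgt-R[:,2]*.03,feed=.15); print(f())
im=arm.snapshot("side");cv2.imwrite("pics/s1.png",cv2.resize(im[150:300,200:360,::-1],None,fx=4,fy=4,interpolation=cv2.INTER_CUBIC));print(arm.current_t())
E
```

```text
[ 0.6207 -0.0179  0.1135] [ 0.5608 -0.0219  0.2174]
[ -14.6359    9.0129  111.2885   17.3174   32.1811 -120.9304]
[ -12.0676   23.7262  111.7057   27.3433   17.3702 -130.1403]
[  0.9379  24.6975 112.5977   6.5744  12.8185 -98.9344]
[ 0.7136  0.285  -0.6338]
[-0.2787  0.2184  0.4007]
8.0667
```

View pics/s1.png

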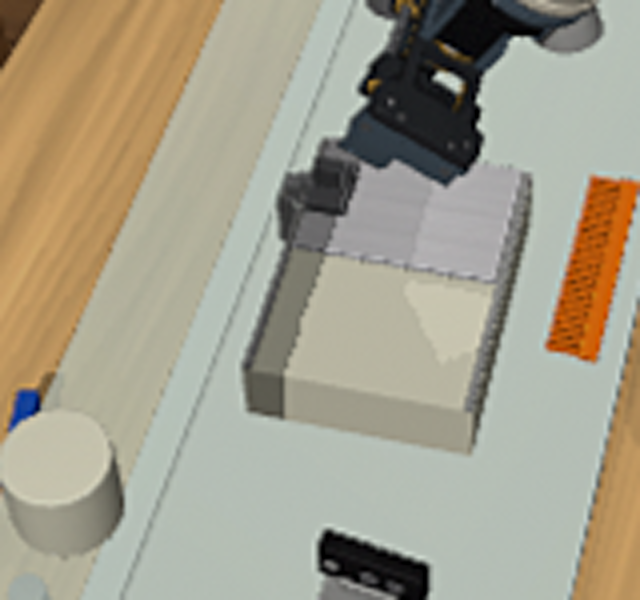

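The hand is under the glass edge, just above the tab and ridge at crop (335,180), with nothing touched. I'll go in and pinch.

Run:
```python
from rig import arm
from h import *
f=lambda:np.array(arm.current_force())
tgt=box([.060,-.0525,.0835])
f0=f()
for k in(.01,.0):
    arm.move_l(tgt-lean(30)[:,2]*k,feed=.05); print("in",k,f()-f0)
print(arm.grip(.0),arm.current_width(),f()-f0,arm.current_ee_pos())
im=arm.snapshot("wrist");cv2.imwrite("pics/w2.png",im[:,:,::-1]);print(arm.current_t())
```

```text
in 0.01 [-0.2936 -0.9474  0.4912]
in 0.0 [-0.0032  0.2326  0.0255]
False 0.0008492572807411279 [0.0418 0.1674 0.6483] [ 0.6207 -0.0179  0.1135]
9.8083
```

View pics/w2.png

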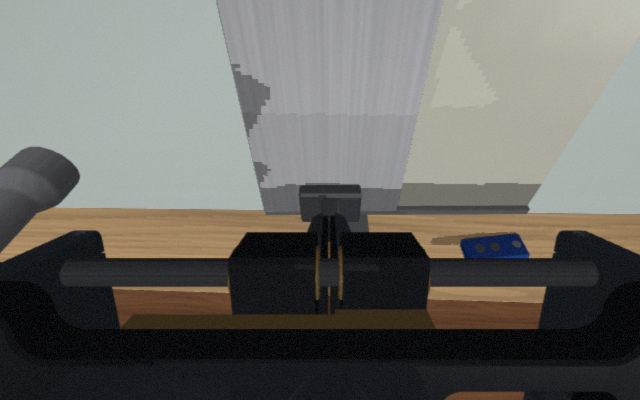

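The fingers closed to nothing, so the pinch missed the ridge. I'll look closer.

Run:
```python
from rig import arm
from h import *
im=cv2.imread("pics/w2.png");a=cv2.resize(im[165:255,270:400],None,fx=6,fy=6,interpolation=cv2.INTER_CUBIC);cv2.imwrite("pics/w2a.png",cv2.convertScaleAbs(a,alpha=2.2))
im=arm.snapshot("side");a=cv2.resize(im[150:250,240:360,::-1],None,fx=6,fy=6,interpolation=cv2.INTER_CUBIC);cv2.imwrite("pics/s2.png",cv2.convertScaleAbs(a,alpha=1.6))
c=arm.get_calibration("wrist");s=arm.get_calibration("side")
np.savez("w2.npz",**{k:np.array(v) for k,v in c.items()})
print(arm.current_t(),arm.current_ee_pos(),arm.current_tool_rot())
for n,p in [("ridge top",box([.058,-.053,.092])),("ridge base",box([.058,-.053,.072])),("tcp",arm.current_ee_pos()),("padfrontL",box([.043,-.075,.072])),("padfrontR",box([.043,-.031,.072]))]: print(n,proj(c,p),(proj(c,p)-[270,165])*6,"side",(proj(s,p)-[240,150])*6)
```

```text
9.8583 [ 0.6207 -0.0178  0.1135] [[-0.8641 -0.0671  0.4989]
 [-0.0582  0.9977  0.0336]
 [-0.5    -0.     -0.866 ]]
ridge top [328.4017 229.7172] [350.41   388.3032] side [250.3176 232.2232]
ridge base [328.4283 208.1371] [350.5699 258.8224] side [251.8444 259.5773]
tcp [329.144 222.094] [354.8643 342.5642] side [246.5768 243.958 ]
padfrontL [296.476 193.27 ] [158.856  169.6199] side [293.7501 231.1074]
padfrontR [360.3298 193.251 ] [541.9786 169.5058] side [270.5213 299.7514]
```

View pics/w2a.png

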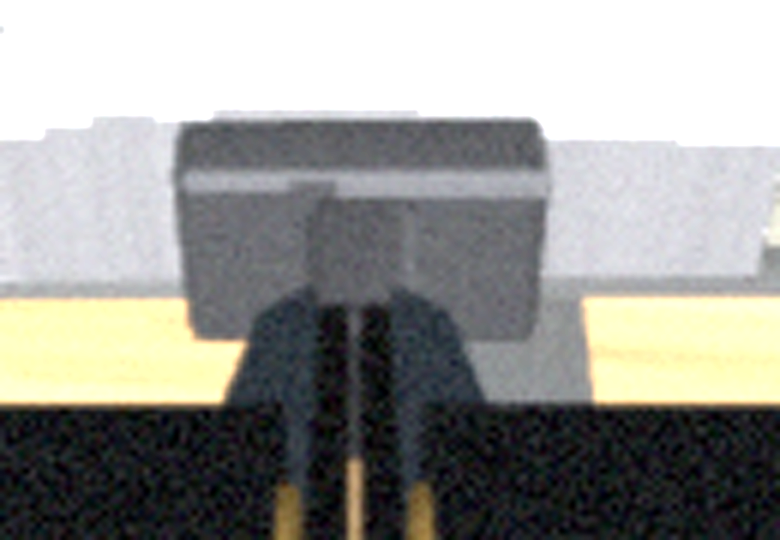

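View pics/s2.png

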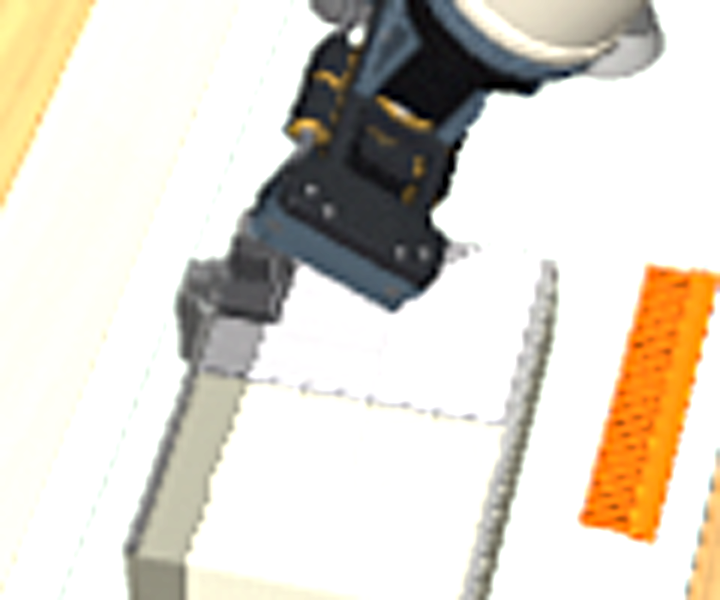

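Run:
```python
from rig import arm
from h import *
s=arm.get_calibration("side");c=arm.get_calibration("wrist");R=np.array(arm.current_tool_rot());p=np.array(arm.current_ee_pos())
for d in(0,.015,.03):
  for x in(-.016,0,.016):
    q=p-R[:,2]*d+R[:,0]*x
    print(d,x,"side",(proj(s,q)-[240,150])*6,"wrist",(proj(c,q)-[270,165])*6)
T=np.array(c["cam_to_world"]);print("cam in tool",R.T@(T[:3,3]-p),R.T@T[:3,:3])
```

```text
0 -0.016 side [217.6365 227.8445] wrist [354.8748 469.4679]
0 0 side [246.5768 243.958 ] wrist [354.8643 342.5642]
0 0.016 side [275.3371 259.9714] wrist [354.8534 210.6791]
0.015 -0.016 side [231.8122 212.5109] wrist [354.9884 523.7179]
0.015 0 side [260.9416 228.8027] wrist [354.9795 388.7126]
0.015 0.016 side [289.8883 244.9924] wrist [354.9702 248.0149]
0.03 -0.016 side [246.2194 196.9269] wrist [355.1194 586.2849]
0.03 0 side [275.5401 213.4007] wrist [355.1127 442.0936]
0.03 0.016 side [304.6756 229.7704] wrist [355.1057 291.3352]
cam in tool [ 0.0718 -0.0002 -0.2023] [[-0.0005 -0.9663 -0.2574]
 [ 1.     -0.0003 -0.0009]
 [ 0.0008 -0.2574  0.9663]]
```

Open pad spacing (153 px for 91 mm) and tip row both put the real fingertip about 29 mm short of the reported TCP. That also explains how the jaws closed above the ridge. I'll reopen and advance along the tool axis in small steps, watching the force.

Run:
```python
from rig import arm
from h import *
f=lambda:np.array(arm.current_force())
R=lean(30);tgt=box([.060,-.0525,.0835])
arm.grip(.045);f0=f()
for k in(8,14,18,21,24,26):
    arm.move_l(tgt+R[:,2]*k/1000,R,feed=.04);d=f()-f0;print(k,d)
    if np.linalg.norm(d)>4:break
print(arm.grip(0),arm.current_width(),f()-f0,arm.current_t())
im=arm.snapshot("wrist");a=cv2.resize(im[130:255,240:420,::-1],None,fx=4,fy=4,interpolation=cv2.INTER_CUBIC);cv2.imwrite("pics/w3.png",cv2.convertScaleAbs(a,alpha=2))
```

```text
8 [0.6592 0.6064 1.3882]
14 [0.5166 0.3792 1.0092]
18 [1.0031 0.789  1.1127]
21 [0.3701 0.5151 0.3537]
24 [0.9226 0.1251 0.9978]
26 [ 0.6681 -0.0133  1.5231]
False 0.01097619224189845 [1.7882 7.0175 2.2111] 12.9417
```

View pics/w3.png

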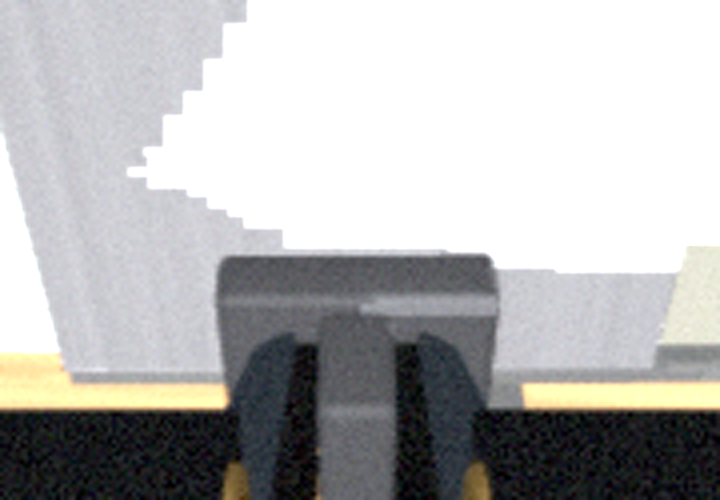

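The ridge is now held between the fingers, with the jaws at 11 mm. The fingertip really is about 29 mm behind the reported TCP, so I'll allow for that from here on. Next: press and slide.

```bash
cat >> h.py <<'E'
SH=.029  # fingertip is this far behind reported TCP
E
python3 - <<'E'
from rig import arm
from h import *
f=lambda:np.array(arm.current_force())
R=lean(30);p=box([.060,-.0525,.0835])+R[:,2]*.026
for k in(4,7,9):
    arm.move_l(p+[0,0,-k/1000],R,feed=.04);print(k,f(),arm.current_width())
y=RB[:,1]
for s in(10,35,65,94):
    arm.move_l(p+[0,0,-.009]+y*s/1000,R,feed=.08);print(s,f(),arm.current_width(),arm.current_t())
im=arm.snapshot("side");cv2.imwrite("pics/s3.png",cv2.resize(im[150:300,200:360,::-1],None,fx=4,fy=4,interpolation=cv2.INTER_CUBIC))
im=arm.snapshot("wrist");cv2.imwrite("pics/w4.png",im[:,:,::-1])
E
```

```text
4 [0.4717 6.7631 3.4529] 0.011462965588686591
7 [-0.212  6.947  3.301] 0.01122145166710958
9 [-0.3436  6.347   4.7301] 0.011408392827502665
10 [-2.6705 -0.075   5.3192] 0.011572127907123883 14.0167
35 [-4.2254  1.2121  5.0452] 0.011330222616359723 14.4833
65 [-3.4289  1.0332  5.2092] 0.011404033400984843 15.0083
94 [-4.0607  0.8224  5.027 ] 0.011323828143084046 15.5167
```

View pics/s3.png

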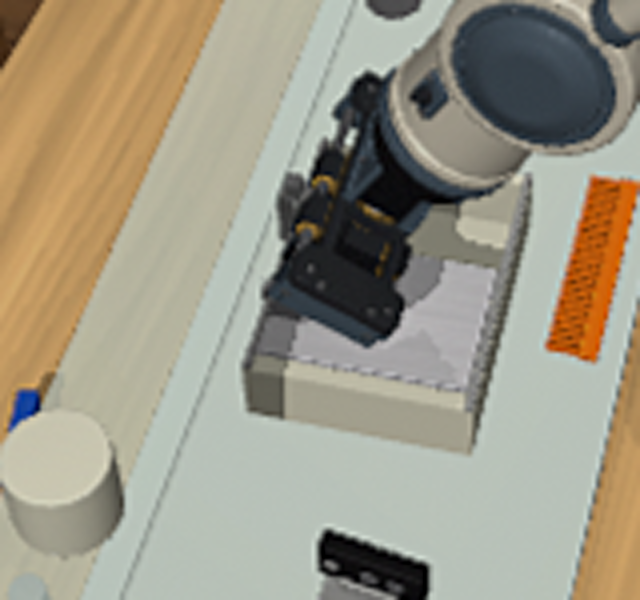

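View pics/w4.png

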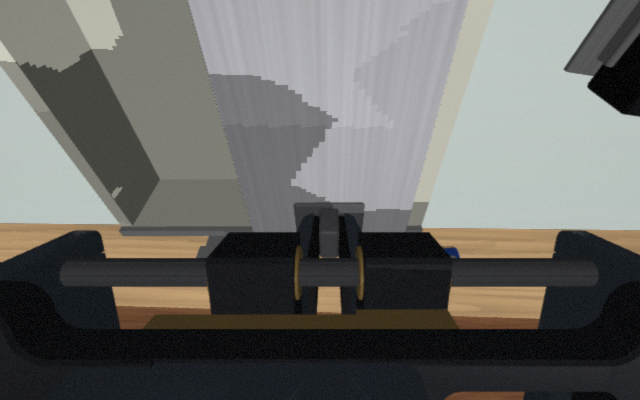

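The cover is open, with the cavity visible beside it. I'll nudge it to the stop, release and go for the black fob in the clip.

Run:
```python
from rig import arm
from h import *
f=lambda:np.array(arm.current_force())
R=lean(30);p=box([.060,-.0525,.0835])+R[:,2]*.026+[0,0,-.009]+RB[:,1]*.0965
arm.move_l(p,R,feed=.04);print(f())
arm.grip(.045)
arm.move_l(p-R[:,2]*.13,R,feed=.25)
print(f())
Rf=lean(0,np.radians(-4.4))
arm.move_to([.504,.2415,.15],Rf)
c=arm.get_calibration("side")
im=arm.snapshot("side");cv2.imwrite("pics/s4.png",cv2.resize(im[130:330,200:420,::-1],None,fx=3,fy=3,interpolation=cv2.INTER_CUBIC))
im=arm.snapshot("wrist");cv2.imwrite("pics/w5.png",im[:,:,::-1])
print(arm.current_t(),arm.current_joint_positions(),f())
```

```text
[-4.869  -7.7197  5.9135]
[ 0.0929  0.735  -1.2671]
18.05 [ 19.3903  24.9835  89.0146  -0.0025  66.0371 -66.1822] [-0.1724  0.1433  0.0914]
```

View pics/s4.png

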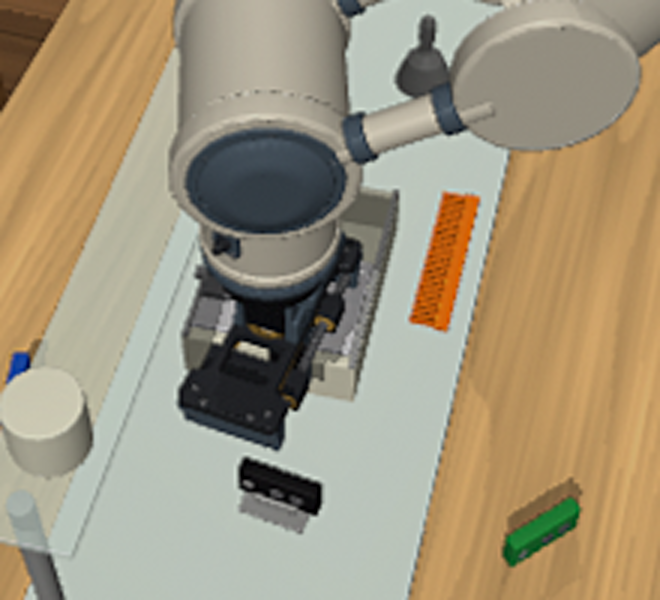

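View pics/w5.png

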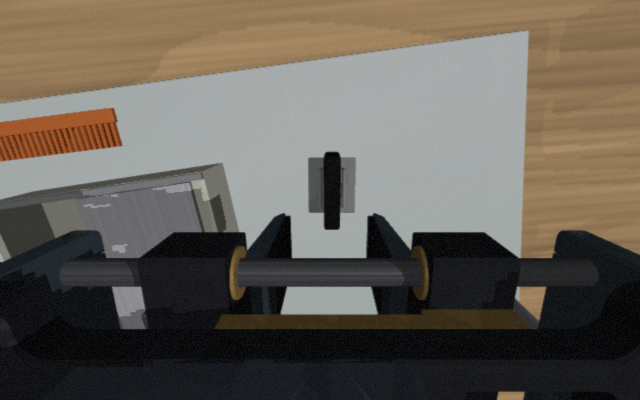

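The force hit the stop at the end of the slide, so the cover is fully open. The wrist view shows the fob at (332,190), centred between the open fingers and in line with them. I'll check its position in this view, then descend.

Run:
```python
from rig import arm
from h import *
c=arm.get_calibration("wrist")
im=cv2.imread("pics/w5.png");m=(im.max(2)<28).astype(np.uint8);m[:,:300]=0;m[:,360:]=0;m[:140]=0;m[245:]=0
ys,xs=np.nonzero(m);print(xs.min(),xs.max(),ys.min(),ys.max())
print(plane(c,332,ys.min(),.07),plane(c,332.,ys.max(),.07),plane(c,332,ys.max(),.034))
```

```text
324 339 153 228
[0.4651 0.2464 0.07  ] [0.5383 0.2408 0.07  ] [0.5518 0.2402 0.034 ]
```

Run:
```python
from rig import arm
from h import *
f=lambda:np.array(arm.current_force())
R=lean(0,np.radians(-4.4));b=np.array([.503,.2428,0])
arm.move_l(b+[0,0,.05],R,feed=.15);f0=f()
for z in(.035,.027,.022):
    arm.move_l(b+[0,0,z],R,feed=.06);print(z,f()-f0)
    if np.linalg.norm(f()-f0)>5:break
im=arm.snapshot("wrist");cv2.imwrite("pics/w6.png",im[:,:,::-1])
arm.grip(0);print(arm.current_width(),f()-f0,arm.current_t())
im=arm.snapshot("wrist");cv2.imwrite("pics/w7.png",cv2.resize(im[120:300,200:460,::-1],None,fx=3,fy=3))
```

```text
0.035 [1.3213 0.2077 0.2617]
0.027 [-0.2903  0.4221 -1.5887]
0.022 [ 1.0388  0.4826 -0.6444]
0.01582962273102949 [0.1288 0.5328 0.4888] 20.4083
```

View pics/w7.png

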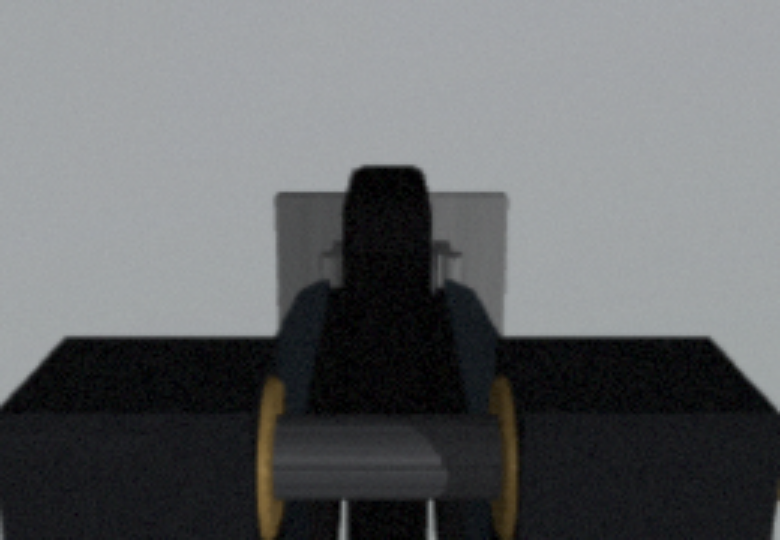

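The fob is gripped at 15.8 mm. I'll lift it straight up and carry it to the cavity.

Run:
```python
from rig import arm
from h import *
f=lambda:np.array(arm.current_force())
b=np.array([.503,.2428,0])
arm.move_l(b+[0,0,.07],feed=.08);arm.move_l(b+[0,0,.17],feed=.2)
print(arm.current_width(),f())
R=lean(0); t=box([-.02,-.055,0]);t[2]=0
arm.move_l(t+[0,0,.17],R,feed=.2)
print(arm.current_width(),arm.current_ee_pos(),arm.current_t(),f())
im=arm.snapshot("side");cv2.imwrite("pics/s5.png",cv2.resize(im[130:330,200:420,::-1],None,fx=3,fy=3,interpolation=cv2.INTER_CUBIC))
im=arm.snapshot("wrist");cv2.imwrite("pics/w8.png",im[:,:,::-1])
```

```text
0.01601567068903401 [ 0.0317  1.1578 -1.4487]
0.01603208412784763 [ 0.5408 -0.025   0.1699] 23.3667 [ 0.4201  1.2204 -0.3228]
```

View pics/s5.png

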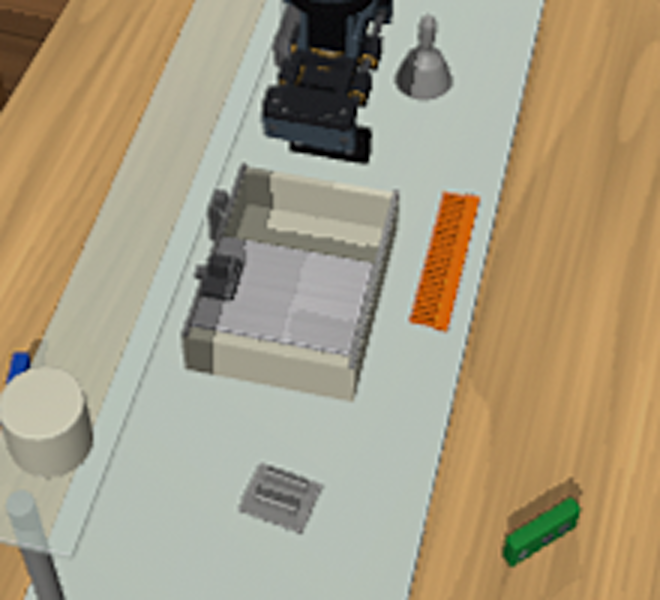

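View pics/w8.png

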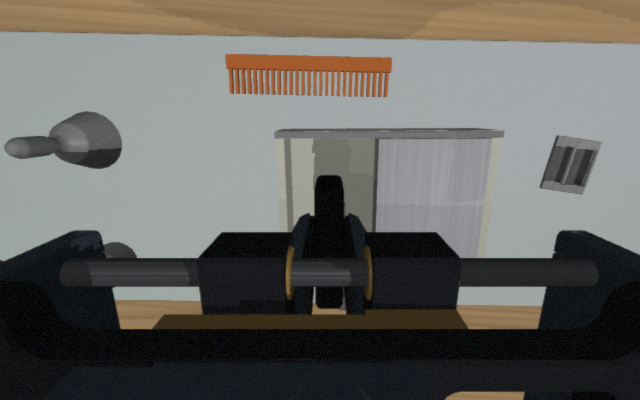

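Run:
```python
from rig import arm
from h import *
f=lambda:np.array(arm.current_force())
t=box([-.02,-.055,0]);t[2]=0;R=lean(0)
arm.move_l(t+[0,0,.06],R,feed=.15);arm.sleep(.1);f0=f();print(f0)
for z in np.arange(.045,.0195,-.003) if 0 else [.045,.036,.030,.027,.025,.0235,.022,.021]:
    arm.move_l(t+[0,0,z],R,feed=.05);d=f()-f0;print(z,d)
    if d[2]>3: break
arm.grip(.035);arm.sleep(.2);print(arm.current_width(),f()-f0,arm.current_t())
arm.sleep(.2)
arm.move_l(t+[0,0,.17],R,feed=.2)
im=arm.snapshot("side");cv2.imwrite("pics/s6.png",cv2.resize(im[130:330,200:420,::-1],None,fx=3,fy=3,interpolation=cv2.INTER_CUBIC))
im=arm.snapshot("wrist");cv2.imwrite("pics/w9.png",im[:,:,::-1]);print(arm.current_t())
```

```text
[ 0.1306  0.0844 -1.1104]
0.045 [-0.0922  0.0806  0.5725]
0.036 [-0.3892 -0.0813  0.3827]
0.03 [ 0.3733 -0.1904 -0.1048]
0.027 [ 0.1064 -0.2458  0.3195]
0.025 [ 0.0812 -0.1119  0.6811]
0.0235 [-1.5986  0.6328  0.1643]
0.022 [-1.7106  1.007  12.8678]
0.03477206715876148 [ 0.0509 -0.687   0.8886] 27.2
28.3917
```

View pics/s6.png

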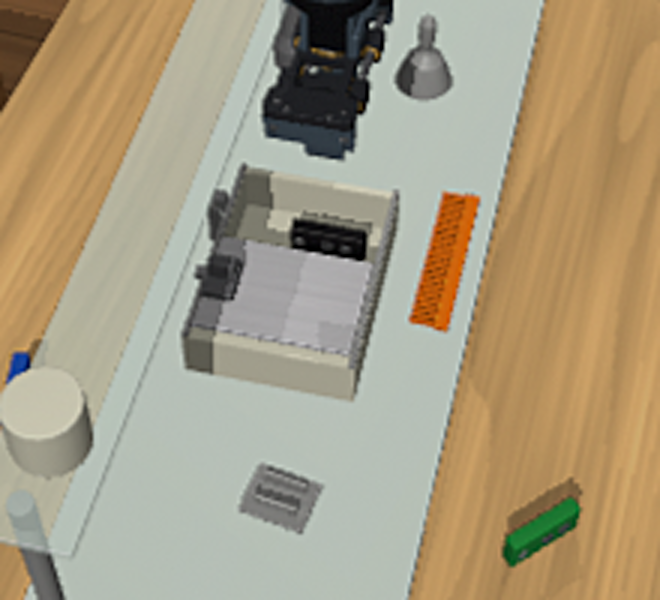

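View pics/w9.png

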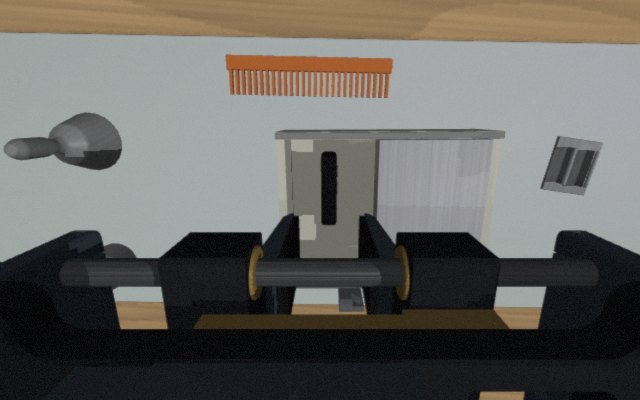

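The fob stands on edge in the cavity, at wrist (329,188), and it has been let go with the cover open. Its top is at 41 mm over the box's underside and the cover's underside is at 55 mm, so the cover clears it. Now I'll shut the cover.

Run:
```python
from rig import arm
from h import *
f=lambda:np.array(arm.current_force())
R=lean(30);p=box([.060,-.0525,.0835])+R[:,2]*.026+RB[:,1]*.096
arm.grip(.045)
arm.move_to(p-R[:,2]*.13,R);print(arm.current_t())
arm.move_l(p-R[:,2]*.03,R,feed=.15);arm.sleep(.1);f0=f()
for k in(.015,.006,0):
    arm.move_l(p-R[:,2]*k,R,feed=.06);print(k,f()-f0)
    if np.linalg.norm(f()-f0)>6:raise SystemExit
arm.grip(0);print(arm.current_width(),f()-f0,arm.current_t())
if arm.current_width()>.009:
    d=np.array([0,0,-.009]);y=RB[:,1]
    arm.move_l(p+d,R,feed=.05);print(f()-f0)
    for s in(30,60,80,90,94,96):
        arm.move_l(p+d-y*s/1000,R,feed=.07);print(s,f()-f0,arm.current_width())
        if abs((f()-f0)@y)>15:break
    print(arm.current_t())
```

```text
29.5083
0.015 [ 0.4717 -0.5377 -0.3591]
0.006 [ 0.0257 -0.5621  0.8483]
0 [ 0.2703 -0.8364  0.646 ]
0.011558508076762267 [ 0.1348 -2.6241  1.6007] 31.9917
[-4.253  -3.8377  8.5972]
30 [-2.4507 -2.1598  7.8528] 0.011317321458635121
60 [-1.3516 -2.1596  5.7296] 0.01143384179268988
80 [-0.2271 -1.6753  4.9629] 0.011193632958450512
90 [-0.7912 -2.1361  5.5671] 0.011241533728162684
94 [-0.2411 -2.4879  5.3031] 0.011411325581084913
96 [2.6536 8.7867 5.796 ] 0.011502051504167254
34.7
```

Run:
```python
from rig import arm
from h import *
f=lambda:np.array(arm.current_force())
R=lean(30);p=np.array(arm.current_ee_pos())
arm.move_l(p+[0,0,.0085],R,feed=.05);print(f())
arm.grip(.045);print(f())
q=p+[0,0,.0085]-R[:,2]*.13
arm.move_l(q,R,feed=.2);arm.sleep(.1);print(f())
# survey pose as at the first wrist view
arm.move_to([.44,.06,.31],np.array([[1,0,0],[0,-1,0],[0,0,-1.]]))
im=arm.snapshot("wrist");cv2.imwrite("pics/w10.png",im[:,:,::-1])
cv2.imwrite("pics/w10a.png",cv2.resize(im[0:175,255:455,::-1],None,fx=3.4,fy=3.4,interpolation=cv2.INTER_CUBIC))
c=arm.get_calibration("wrist");np.savez("w10.npz",**{k:np.array(v) for k,v in c.items()})
im=arm.snapshot("side");cv2.imwrite("pics/s7.png",cv2.resize(im[130:330,200:420,::-1],None,fx=3,fy=3,interpolation=cv2.INTER_CUBIC));print(arm.current_t())
for n,z in(("up",.092),("down",.083)):print(n,(proj(c,box([.058,-.053,z]))-[255,0])*3.4)
```

```text
[1.2276 4.6963 0.9699]
[ 0.1783 -0.2369  1.1066]
[ 0.3265 -1.0047 -0.1793]
39.9083
up [481.6281  72.3054]
down [476.0154  80.1727]
```

View pics/w10a.png

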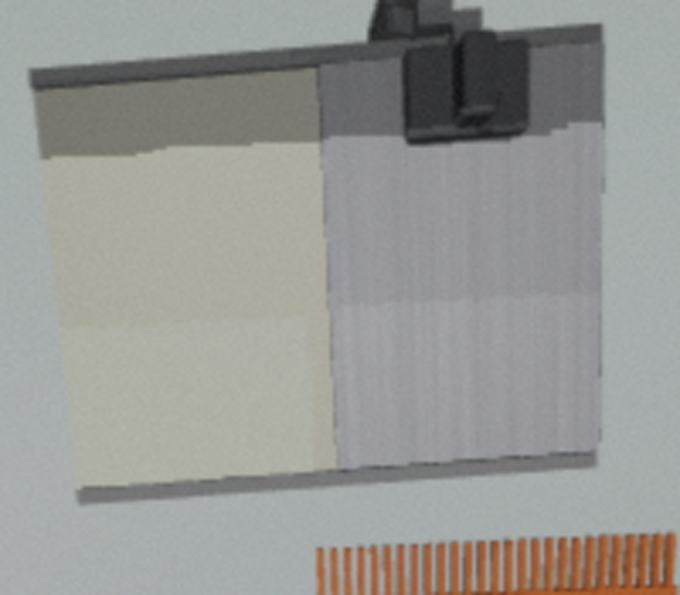

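View pics/s7.png

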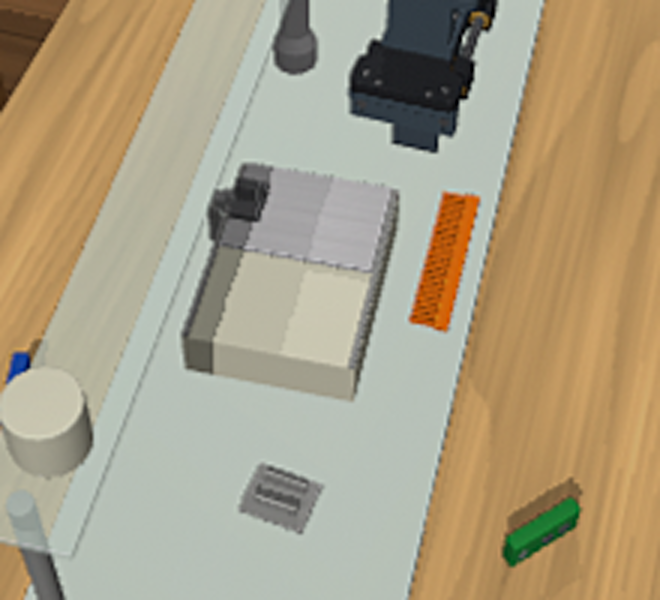

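Run:
```python
from rig import arm
from h import *
a=cv2.imread("pics/side0.png").astype(int);b=arm.snapshot("side")[:,:,::-1].astype(int)
d=np.abs(a-b).max(2)
for n,(r0,r1,c0,c1) in dict(tab=(180,212,266,292),cover=(185,222,275,335),bell=(130,165,328,355),comb=(190,242,333,362),torch=(125,156,288,308)).items():
    x=d[r0:r1,c0:c1];print(n,"changed px",(x>40).sum(),"of",x.size)
print(arm.current_t())
```

```text
tab changed px 0 of 832
cover changed px 0 of 2220
bell changed px 898 of 945
comb changed px 0 of 1508
torch changed px 0 of 620
39.9583
```

```bash
python3 -c "
from rig import arm
print(arm.current_force());arm.sign_off();print(arm.current_t())"
```

```text
[ 0.7594316  -0.32440959 -0.11209802]
the job is handed in; nothing more can be done
the job is handed in; nothing more can be done
```

The fob is in the white box with the cover shut and the tab back up, and I handed the job in at about 40 s of the 72 s allowed. No verdict was reported.

**What I did**
- I pinched the ridge under the glass edge, pressed the tab down and slid the cover until it hit its open stop.
- I took the black fob straight up out of its clip and lowered it onto the cavity floor. The floor was felt at about 13 N before I let go. The fob stands on edge there, below the cover.
- I slid the cover shut with the tab held down, until it hit the closed stop. Then I let the tab rise, released it and backed away.

**What went wrong:** the first pinch closed on nothing, above the ridge. The pictures showed the real fingertips ending about 29 mm short of the reported tool point. I allowed for that from then on, and both later grasps held.

**Last checks**
- **Cover and tab:** this part of the side picture shows no changed pixels from the start, so the cover is shut and the tab is up.
- **Comb and torch:** they have not moved, by the same comparison.
- **Bell:** my own hand hid it in the final comparison, so that check was not valid. It stood upright in the side and wrist pictures taken just after the fob was placed, and nothing went near it afterwards.
- **Fob:** it cannot be seen under the shut cover. It was last seen standing in the cavity, and closing met nothing but light friction until the stop.

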